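Find the pressing weight in the flap box and lay it on the gluing stand

ROBOT

A 7-joint arm with a two-finger parallel gripper is mounted at the origin on the work surface. World frame = base frame: x ahead of the robot, y to its left, z up, the work surface at z = 0. Lengths are in m, angles in rad, forces in N, time in s.
With the tool pointing down it reaches from about 0.35 to 0.9 m from the base axis. Payload 7.2 kg.
Tool frame: the origin (TCP) lies on the centre line of the jaws, within the pads' length; the fingertips stand 11 mm ahead of it and the grasp point (between the pads) lies 8 mm behind it; z points along the fingers, y is the direction in which the jaws open and shut (so a half turn about z gives the same grasp; the last joint's range is limited). The gripper opens to 85 mm and grips with 20 to 120 N. Pads are 22 mm wide; open, the fingers measure 114 mm over their backs; the gripper's body (76 mm by 85 mm) begins 54 mm behind the grasp point. The pads swing forward as they close: fully open they stand 13 mm farther back than shut.
Start: joints at [-1.342, 0.411, -0.013, 1.596, 0.006, 1.134, -0.082], TCP at [0.183, 0.598, 0.242] pointing down, gripper open.
Joint ranges: [-2.95, 2.95], [-0.29, 1.99], [-1.47, 1.44], [0.14, 2.54], [-1.03, 4.17], [0.13, 1.85], [-2.86, 2.86]. Speed limits (rad/s): [2.39, 2.39, 3.01, 3.01, 3.14, 3.14, 3.14].

INTERFACE

Orientations are given as a unit quaternion [x, y, z, w].
In Python, from station import robot, viewer gives the robot as it stands.
- The arm moves only by the tool servo_tool, never from a script. Its argument "increments" is a list of rows, each a list of 5 numbers: the shift along the tool's x, y, z in m, then the turn about the tool's z in degrees, then the closure, from 0 (fully open) to 1 (shut). In form: [[tx, ty, tz, roll, fingers], ...]. A call has 1 to 5 rows; each row is the pose to reach, as a shift and turn from the pose commanded when the call began, along the tool's axes at that moment; what a row does not reach only later rows make up. A row lasts 1/12 s, in which the tool goes at most 41.7 mm and 7.16 degrees, less where a joint would pass 70% of its speed; a pose out of reach is approached as far as the arm can. A call with a gripper value outside its range is refused whole. The fingers move at their own pace and stop on an object; "newtons" is the grip in N (left out, the last holds). Time passes only in rows, so rows that repeat a pose let the fingers close. It gives the time, the measured TCP pose, the force and the opening at its end, in the units of the state.
- robot.state(): the state, without advancing time (a new reading comes with each control period).
- viewer.camera(name): name is "scene" or "top" or "wrist"; returns the picture (420x560x3 uint8, red, green, blue); there is no depth.
- viewer.camera_info(name): a dict with "camera_matrix" (3x3 intrinsics, pixels), "k1" (the pictures are not rectified: a ray, as slopes to the right and down, at radius r is drawn at 1 + k1 r^2 times it, then the intrinsics apply), "xyz" and "attitude" of the camera in the world. Camera axes: x right, y down, z forward; pixel columns grow to the right and rows downward; lengths in m; the calibration is good to about 2 mm. A picture is of the moment at which its call begins: read the wrist's pose just before it. camera_info takes no time and is no camera call; for the wrist camera it gives the pose at the moment of the call.
- robot.job_done(): hands the job in, once; it reports no verdict.
The state is a dict: "t": time; "qpos": joint angles; "qvel": joint speeds; "tau": joint torques, N m; "ee_pos": TCP position; "tcp_rot": TCP orientation; "ft_force": force on the tool from outside, world axes, zero at the start; "torque": the same for the moment, N m; "grip_width": finger opening in m.
Only numpy, scipy, OpenCV 4.12 (cv2) and the standard library are available. Lean on these libraries where they do the work, as an engineer would, in place of code of your own. Each camera call takes 0.05 s, during which the arm holds its last target. There are 200 camera calls.

TASK

The steel pressing weight lies out of sight in the wooden box with the two swing flaps: reach in through the flaps, feel for its upright grip post, and lift it out. Lay it gently, without dropping it, across both sprung pads of the gluing stand so that it alone holds both pads fully down, and leave everything else on the table where it is.

Things in the scene. Friction and masses are not known exactly. Their poses are not given: they have to be found in the camera images.
- box: Fixed wooden box closed on top by two swing flaps; nothing inside can be seen. Origin under its centre, x across it, y along it, z up. Outside 70 (x) x 256 (y) x 100 mm high; inside 54 x 240 mm, walls and floor 8 mm thick. In it lie the pressing weight (see box_floor, box_mouth) and, on the other side of the middle, a low wooden spool, 40 mm across, 26 mm tall, not needed
- box_floor (a point): Centre of the box's inner floor, 8 mm above the table. The untracked weight stands on this floor: a dark steel bar, 0.54 to 0.72 kg, foot 26 (x) x 90 (y) x 6 mm; above it steep sides slope in to a 4 mm thick ridge at 38 mm, as long as the foot; at mid-length an upright grip post, 16 x 16 mm with a rounded top, rises from 38 to 64 mm above the foot's underside. It is the same both ways round
- box_mouth (a point): Centre of the mouth, in the lid plane, 100 mm above the table. The weight's middle lies 36 to 72 mm from here along y, to the +y OR the -y side (unknown), within 2 mm in x, turned at most 0.05 rad from the box's y. Fingertips felt along the box 40 to 60 mm above its floor meet only the grip post; pushed along, the weight resists with a few newtons, then slides
- flap_near (a joint): flap hinged along the box's long -x inner edge, 26 mm wide, as long as the box, 3 mm thick; 0 = shut (level), grows to 1.5 rad as it is pushed down into the box, goes to -1.5 as it is pushed up and out; a weak centring spring shuts it (1 to 3 N at its free edge); slippery. Both flaps meet at the middle. Fully down its edge is 72 mm above the table
- flap_far (a joint): the same flap hinged along the +x inner edge; 0 = shut, positive = pushed down, negative = pushed up
- stand: Fixed grey gluing stand, foot 90 (x) x 170 (y) mm, block 70 x 150 mm, 42 mm high, with two sprung leather-topped pads on it; origin under its centre, z up. The pads, 56 (x) x 36 (y) mm each, are centred 45 mm to the +y and -y of the middle, so they leave a gap of 54 mm in y; the 90 mm bar bridges them when laid along y over the middle
- stand_top (a point): point midway between the two pads at the height of their tops when up, 63 mm above the table; axes as the stand
- pad_left (a joint): pad on the stand's +y side, slides straight down; 0 = up, 0.008 m = fully down; springs back; about 0.7 N starts it and 1.7 N holds it fully down
- pad_right (a joint): the same on the stand's -y side
- wallets: stack of brown leather wallets, 85 x 110 x 27 mm, lying in front of the stand (towards the robot); origin under its centre
- turned_post: turned red wooden post standing behind the stand, 60 mm foot, 118 mm tall; origin under its centre
- glasses_case: black hard spectacle case 60 x 155 x 42 mm; origin under its centre
- mallet: hammer lying on the table; origin under its centre
- glue_bottle: white glue bottle, 60 mm across, 150 mm tall; origin under its centre
- awl: awl with a wooden handle lying nearest the robot; origin under its centre
- stud_cup: white cup 76 mm across, 75 mm tall; origin under its centre

How it is judged:
On the way:
1. both flaps of the box are pushed open by the hand going in (value of joint each of flap_near, flap_far above 0.4 rad), for 0.2 s.
At the end, for the whole second after the job is handed in: Both pads of the stand are held at least 6.5 mm down (of 8) and at rest by the weight laid across them, and both flaps of the box are shut again (within 0.1 rad of level) (value of joint each of pad_left, pad_right above 0.0065 m and value of joint flap_near between -0.1 and 0.1 rad and value of joint flap_far between -0.1 and 0.1 rad and not (velocity of joint pad_left above 0.01 m/s) and not (velocity of joint pad_right above 0.01 m/s)); the robot touches nothing.
It fails at once if the weight was dropped on the stand: a pad was driven down faster than 0.4 m/s (velocity of joint any of pad_left, pad_right above 0.4 m/s).
It fails at once if another thing on the table was moved by more than 30 mm (distance of any of wallets, turned_post, glasses_case, mallet, glue_bottle, awl, stud_cup from where it was at the start of the episode above 0.03 m).
It also fails if it takes over 64 s, if anything falls off the work surface, if the arm or the gripper's body presses on something with over 40 N, if the wrist force passes 120 N, or if a joint passes its speed limit or range.

## Working session

There is one attempt and no reset: what is moved stays moved. The work goes in short steps, Python scripts to look and compute and a tool call to move; the robot and the scene stay as the last step left them, time stands still between calls to the robot, and variables do not carry over. Pictures are saved under pics/ and viewed, about 8 in all and at most 12, crops included, and the job is handed in when it is done.

Besides the shell and the picture viewer there is one more tool, called after ">>>" as name(argument=value, ...), one argument or row to a line, values as JSON. servo_tool: Moves the arm, as the interface text tells. Its arguments: {"type":"object","properties":{"increments":{"type":"array"},"newtons":{"type":"number"}},"required":["increments"]}

```bash
mkdir -p pics
cat > h.py <<'E'
import numpy as np, cv2
from scipy.spatial.transform import Rotation as R
from station import robot, viewer
def grab(n,f):
    i=viewer.camera_info(n); im=viewer.camera(n); cv2.imwrite('pics/'+f,im[...,::-1]); return im,i
def ray2plane(i,px,z):
    K=np.array(i['camera_matrix']); px=np.atleast_2d(np.array(px,float))
    u=cv2.undistortPoints(px[:,None],K,np.array([i['k1'],0,0,0],float))[:,0]
    d=R.from_quat(i['attitude']).apply(np.c_[u,np.ones(len(u))]); o=np.array(i['xyz'])
    return o+d*((z-o[2])/d[:,2])[:,None]
E
python3 - <<'E'
from h import *
for n in('top','scene'):
    im,i=grab(n,n+'0.png'); print(n,i)
print(robot.state())
E
```

```text
top {'camera_matrix': array([[528.36362381,   0.        , 283.11985185],
       [  0.        , 528.36362381, 208.20574498],
       [  0.        ,   0.        ,   1.        ]]), 'k1': -0.09583725955591225, 'xyz': array([0.4567427 , 0.0160525 , 1.35717933]), 'attitude': array([ 0.70907697, -0.70365131,  0.0314711 , -0.03307949])}
scene {'camera_matrix': array([[516.6147504 ,   0.        , 279.52500198],
       [  0.        , 516.6147504 , 206.95346451],
       [  0.        ,   0.        ,   1.        ]]), 'k1': 0.02380838899446969, 'xyz': array([1.33663465, 0.42962163, 0.65812388]), 'attitude': array([ 0.43699609,  0.76330208, -0.40880541, -0.24347996])}
{'t': 0.1, 'qpos': array([-1.34218467,  0.41183061, -0.01271831,  1.5969341 ,  0.00556116,
        1.13429539, -0.08220092]), 'qvel': array([-2.35346409e-05, -1.71668136e-03, -3.84012169e-04, -2.64572878e-03,
        1.87348925e-04,  5.26868179e-04, -8.34060672e-04]), 'tau': array([ 2.95137157e-03, -6.01828194e+01,  6.84334785e-01, -3.00086975e+01,
        1.40243725e-02,  6.53289113e-03,  6.98013700e-07]), 'ee_pos': array([0.18269282, 0.59726679, 0.24154118]), 'tcp_rot': array([ 1.47855462e-01,  9.89008720e-01, -7.12484826e-04, -7.45534865e-05]), 'ft_force': array([ 1.15398202, -0.10824539, -0.20694513]), 'torque': array([-0.05782868, -0.00437684, -0.03417157]), 'grip_width': 0.0854995381183254}
```

View pics/top0.png

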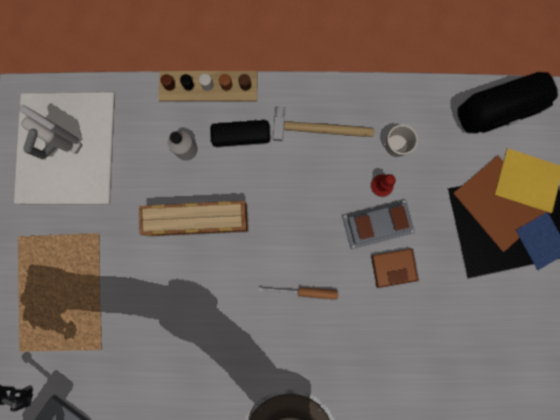

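View pics/scene0.png

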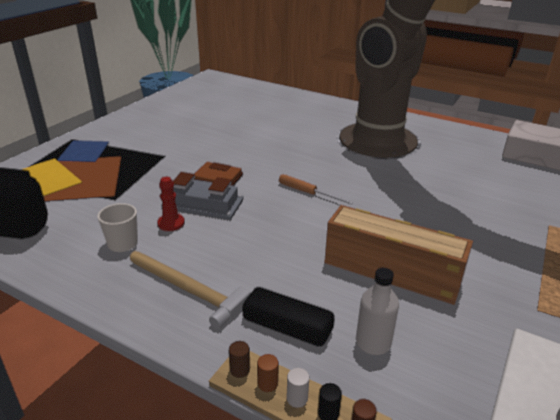

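The top view shows the box at about (193,218), with light flaps running along image x. The stand is at (378,224) with its pads at (365,228) and (399,218). The arm is off to the left. Next I'll measure the flaps and pads.

Run:
```python
from h import *
im=cv2.imread('pics/top0.png'); i=viewer.camera_info('top')
hsv=cv2.cvtColor(im,cv2.COLOR_BGR2HSV)
for p in [(193,212),(193,226),(193,205),(193,233),(365,228),(399,218),(380,223)]: print(p,hsv[p[1],p[0]])
def rects(m,roi,z,amin):
    x0,y0,x1,y1=roi; M=np.zeros_like(m); M[y0:y1,x0:x1]=m[y0:y1,x0:x1]
    M=cv2.morphologyEx(M,cv2.MORPH_CLOSE,np.ones((5,5),np.uint8))
    for c in cv2.findContours(M,cv2.RETR_EXTERNAL,cv2.CHAIN_APPROX_NONE)[0]:
        if cv2.contourArea(c)<amin: continue
        w=ray2plane(i,c[:,0].astype(float),z)[:,:2]
        r=cv2.minAreaRect(w.astype(np.float32)*1000); print(np.round(cv2.boxPoints(r),1).tolist(),r)
print('flaps');rects(cv2.inRange(hsv,(8,60,120),(30,200,255)),(130,190,255,245),.1,100)
print('box');rects(cv2.inRange(hsv,(3,70,40),(30,255,255)),(130,190,255,245),.1,100)
print('pads');rects(cv2.inRange(hsv,(0,90,30),(15,255,255)),(340,200,415,247),.063,50)
v=np.concatenate([np.kron(cv2.resize(im[185:255,125:260],None,fx=5,fy=5),np.ones((1,1,1),np.uint8))],1)
w=cv2.resize(im[190:260,330:430],None,fx=3,fy=3); v2=np.zeros((350+210,675,3),np.uint8); v2[:350,:675]=v; v2[350:,:300]=w
cv2.imwrite('pics/crop.png',v2)
```

```text
(193, 212) [ 18  87 155]
(193, 226) [ 18  88 150]
(193, 205) [ 20 132 133]
(193, 233) [ 12 102  80]
(365, 228) [  8 151  81]
(399, 218) [  9 160  78]
(380, 223) [108  13  96]
flaps
[[507.8999938964844, 363.5], [522.0999755859375, 111.80000305175781], [588.5, 115.5999984741211], [574.2999877929688, 367.29998779296875]] ((548.21826171875, 239.53900146484375), (66.48825073242188, 252.0875701904297), 3.23138165473938)
box
[[502.70001220703125, 363.79998779296875], [517.2000122070312, 104.5999984741211], [591.5999755859375, 108.80000305175781], [577.0999755859375, 367.8999938964844]] ((547.1433715820312, 236.25961303710938), (74.59114837646484, 259.5833740234375), 3.20314884185791)
pads
[[501.5, -169.39999389648438], [509.70001220703125, -202.6999969482422], [561.7999877929688, -189.8000030517578], [553.5999755859375, -156.60000610351562]] ((531.6690063476562, -179.61474609375), (53.71512222290039, 34.21210861206055), 13.870874404907227)
[[523.4000244140625, -256.29998779296875], [532.2000122070312, -290.29998779296875], [584.7999877929688, -276.79998779296875], [576.0999755859375, -242.8000030517578]] ((554.1446533203125, -266.5643005371094), (54.371822357177734, 35.12621307373047), 14.372344017028809)
```

View pics/crop.png

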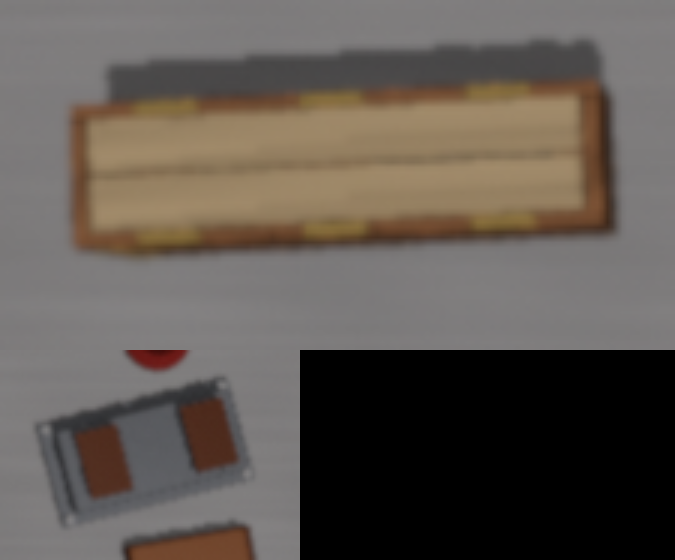

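The crop shows the flaps' inner rectangle with corners at about (142.6,209), (241,204), (242,227) and (143.4,231) in the full picture. The pads are clear. I'll refine the box pose and work out the first move.

```bash
cat >> h.py <<'E'
def goto(x,y,z,yaw):
    s=robot.state(); r=R.from_quat(s['tcp_rot']); p=np.array(s['ee_pos'])
    d=r.inv().apply(np.array([x,y,z])-p); ty=r.apply([0,1,0])
    roll=-(yaw-np.degrees(np.arctan2(-ty[0],ty[1])))
    roll=(roll+90)%180-90
    print('t',s['t'],'pos',p.round(4),'tilt',r.apply([0,0,1]).round(4),'F',np.round(s['ft_force'],2),'w',round(s['grip_width'],4)); print('shift',d.round(4),'roll',round(roll,2),'q7',round(s['qpos'][6],2))
E
python3 - <<'E'
from h import *
i=viewer.camera_info('top')
w=ray2plane(i,[(142.6,209),(241,204),(242,227),(143.4,231)],.1)[:,:2]
print(w.round(4),w.mean(0), np.linalg.norm(w-np.roll(w,1,0),axis=1))
d=(w[0]+w[3]-w[1]-w[2]);print(np.degrees(np.arctan2(-d[0],d[1])))
for px in [(180,140),(240,132)]: print(ray2plane(i,[px],.1))
goto(.5455,.291,.2,3.2)
E
```

```text
[[0.5674 0.3575]
 [0.5812 0.1202]
 [0.5261 0.117 ]
 [0.5144 0.354 ]] [0.54728122 0.23718659] [0.05306158 0.2377147  0.05516227 0.23721526]
3.0811016298242015
[[0.73651218 0.27142862 0.1       ]]
[[0.75687556 0.12550875 0.1       ]]
t 0.1 pos [0.1827 0.5973 0.2415] tilt [-4.0e-04 -1.4e-03 -1.0e+00] F [ 1.15 -0.11 -0.21] w 0.0855
shift [-0.4365 -0.1867  0.0418] roll -20.21 q7 -0.08
```

>>> servo_tool(
  increments=[
    [-0.036,-0.0155,0.0035,-4,0],
    [-0.072,-0.031,0.007,-8,0],
    [-0.108,-0.0465,0.01,-12,0],
    [-0.144,-0.062,0.014,-16,0],
    [-0.18,-0.0775,0.017,-20.2,0],
  ],
)

```text
t: 0.52
ee_pos: [0.3332, 0.4693, 0.2247]
tcp_rot: [-0.03, 1.0, -0.0, -0.0]
ft_force: [1.0, -0.2, -0.0]
grip_width: 0.0854
```

```bash
python3 -c "
from h import *
goto(.5445,.291,.2,3.1)"
```

```text
t 0.5167 pos [0.3332 0.4693 0.2247] tilt [-3.e-04 -7.e-04 -1.e+00] F [ 0.98 -0.22 -0.05] w 0.0854
shift [-0.2003 -0.1905  0.0248] roll 0.31 q7 0.58
```

>>> servo_tool(
  increments=[
    [-0.029,-0.0275,0.004,0.3,0],
    [-0.058,-0.055,0.008,0.3,0],
    [-0.087,-0.0825,0.012,0.3,0],
    [-0.116,-0.11,0.016,0.3,0],
    [-0.145,-0.1375,0.02,0.3,0],
  ],
)

```text
t: 0.93
ee_pos: [0.4858, 0.34, 0.2049]
tcp_rot: [-0.025, 1.0, -0.0, -0.0]
ft_force: [0.6, 1.3, 0.5]
grip_width: 0.0854
```

>>> servo_tool(
  increments=[
    [-0.028,-0.0265,0.004,0,0],
    [-0.055,-0.053,0.005,0,0],
    [-0.055,-0.053,0.005,0,0],
  ],
)

```text
t: 1.18
ee_pos: [0.5482, 0.283, 0.1995]
tcp_rot: [-0.02, 1.0, -0.002, 0.001]
ft_force: [0.3, -1.0, 0.2]
grip_width: 0.0855
```

```bash
python3 -c "
from h import *
goto(.5445,.291,.2,3.1)
im,i=grab('wrist','w1.png'); print(i)
im,i=grab('top','t1.png')"
```

```text
t 1.1833 pos [0.5482 0.283  0.1995] tilt [ 0.0025 -0.0047 -1.    ] F [ 0.25 -0.99  0.2 ] w 0.0855
shift [ 0.0034  0.0081 -0.0005] roll -0.8 q7 1.09
{'camera_matrix': array([[303.25150618,   0.        , 281.62439062],
       [  0.        , 303.25150618, 215.02818422],
       [  0.        ,   0.        ,   1.        ]]), 'k1': -0.039778475290162076, 'xyz': array([0.4710607 , 0.28030523, 0.33132847]), 'attitude': array([0.68427235, 0.71260626, 0.11029686, 0.10861981])}
```

View pics/w1.png

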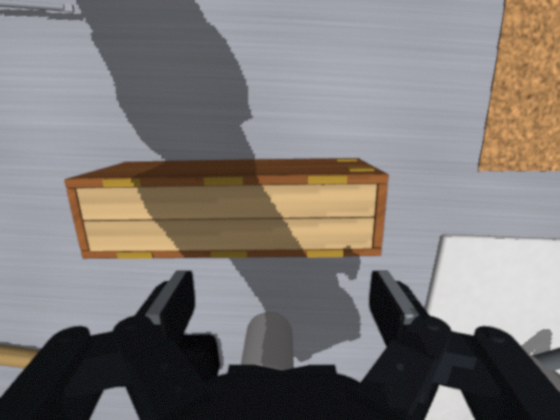

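The wrist view shows the flap rectangle with corners at about (76,187), (378,183), (373,247) and (88,251), and the seam at row 219. I'll check the box pose from that.

Run:
```python
from h import *
i=viewer.camera_info('wrist')
w=ray2plane(i,[(76,187),(378,183),(373,248),(88,251),(82,219),(376,217.5)],.1)[:,:2]
print(w.round(4),w[:4].mean(0),w[4:].mean(0))
d=w[5]-w[4];print(np.degrees(np.arctan2(-d[0],d[1])),np.linalg.norm(d))
goto(.5445,.291,.2,3.1)
```

```text
[[0.5244 0.1251]
 [0.5105 0.363 ]
 [0.5654 0.3666]
 [0.5797 0.1266]
 [0.5511 0.1259]
 [0.5387 0.3653]] [0.54500326 0.24531833] [0.5449061  0.24562031]
2.970987053097956 0.23975999633538472
t 1.2833 pos [0.5433 0.2895 0.1996] tilt [-8.0e-04 -1.1e-03 -1.0e+00] F [-0.42  1.17 -0.61] w 0.0853
shift [-0.0013  0.0015 -0.0004] roll -0.44 q7 1.08
```

>>> servo_tool(
  increments=[
    [-0.001,0.002,0.03,-0.3,0],
    [-0.001,0.002,0.06,-0.3,0],
    [-0.001,0.002,0.085,-0.3,0],
    [-0.001,0.002,0.1,-0.3,0],
    [-0.001,0.002,0.11,-0.3,0],
  ],
)

```text
t: 1.7
ee_pos: [0.5411, 0.2951, 0.0884]
tcp_rot: [-0.029, 1.0, -0.0, -0.001]
ft_force: [0.3, -0.0, 4.6]
grip_width: 0.0855
```

>>> servo_tool(
  increments=[
    [0,0,0.01,0,0],
    [0,0,0.02,0,0],
    [0,0,0.03,0,0],
    [0,0,0.03,0,0],
    [0,0,0.03,0,0],
  ],
)

```text
t: 2.12
ee_pos: [0.5422, 0.2935, 0.0595]
tcp_rot: [-0.028, 1.0, -0.0, -0.001]
ft_force: [0.1, 0.1, -2.1]
grip_width: 0.0857
```

```bash
python3 -c "
from h import *
goto(.544,.292,.059,3.05)"
```

```text
t 2.1167 pos [0.5422 0.2935 0.0595] tilt [-2.e-03 -9.e-04 -1.e+00] F [ 0.12  0.08 -2.07] w 0.0857
shift [-0.0017 -0.0016  0.0005] roll 0.16 q7 1.09
```

>>> servo_tool(
  increments=[
    [-0.0017,-0.0016,0,0,0.1],
    [-0.0017,-0.0016,0,0,0.2],
    [-0.0017,-0.0016,0,0,0.25],
    [-0.0017,-0.0016,0,0,0.3],
    [-0.0017,-0.0016,0,0,0.35],
  ],
  newtons=20,
)

```text
t: 2.53
ee_pos: [0.5454, 0.2922, 0.0608]
tcp_rot: [-0.028, 1.0, 0.0, 0.0]
ft_force: [0.7, -0.3, 1.8]
grip_width: 0.0555
```

>>> servo_tool(
  increments=[
    [0,0,0,0,0.4],
    [0,0,0,0,0.45],
    [0,0,0,0,0.5],
  ],
)

```text
t: 2.78
ee_pos: [0.545, 0.2922, 0.0604]
tcp_rot: [-0.028, 1.0, 0.0, 0.0]
ft_force: [0.2, 0.4, 1.4]
grip_width: 0.043
```

>>> servo_tool(
  increments=[
    [0,0,0,0,0.55],
    [0,0,0,0,0.6],
    [0,0,0,0,0.65],
  ],
)

```text
t: 3.03
ee_pos: [0.5449, 0.2921, 0.0602]
tcp_rot: [-0.028, 1.0, -0.0, -0.0]
ft_force: [1.2, -0.2, -0.6]
grip_width: 0.0301
```

>>> servo_tool(
  increments=[
    [0,0,0,0,0.7],
    [0,0,0,0,0.7],
    [0,0,0,0,0.7],
  ],
)

```text
t: 3.28
ee_pos: [0.5449, 0.2921, 0.0602]
tcp_rot: [-0.028, 1.0, -0.0, -0.0]
ft_force: [-0.7, 0.1, 0.8]
grip_width: 0.0254
```

>>> servo_tool(
  increments=[
    [0,0,0,0,0.75],
    [0,0,0,0,0.8],
    [0,0,0,0,0.85],
    [0,0,0,0,0.9],
    [0,0,0,0,0.9],
  ],
)

```text
t: 3.7
ee_pos: [0.545, 0.2921, 0.0603]
tcp_rot: [-0.028, 1.0, 0.0, -0.0]
ft_force: [0.5, 0.2, -0.1]
grip_width: 0.0084
```

No contact, and the fingers closed past 16 mm, so the weight must be on the −y side. I'll move over there.

>>> servo_tool(
  increments=[
    [0,0,-0.03,0,0.9],
    [0,0,-0.06,0,0.9],
    [0,0,-0.08,0,0.8],
    [0,-0.03,-0.08,0,0],
    [0,-0.06,-0.08,0,0],
  ],
)

```text
t: 4.12
ee_pos: [0.5487, 0.2342, 0.142]
tcp_rot: [-0.03, 1.0, 0.001, 0.001]
ft_force: [0.6, -1.1, -0.4]
grip_width: 0.0404
```

>>> servo_tool(
  increments=[
    [0,-0.03,0,0,0],
    [0,-0.048,0,0,0],
    [0,-0.048,0,0,0],
    [0,-0.048,0,0,0],
    [0,-0.048,0,0,0],
  ],
)

```text
t: 4.53
ee_pos: [0.5509, 0.1852, 0.1404]
tcp_rot: [-0.028, 1.0, 0.0, 0.0]
ft_force: [0.6, 0.4, 1.3]
grip_width: 0.0854
```

```bash
python3 -c "
from h import *
goto(.5499,.1841,.06,3.05)"
```

```text
t 4.5333 pos [0.5509 0.1852 0.1404] tilt [ 1.e-04  8.e-04 -1.e+00] F [0.57 0.36 1.27] w 0.0854
shift [ 0.0011 -0.0011  0.0804] roll 0.18 q7 1.26
```

>>> servo_tool(
  increments=[
    [0.001,-0.001,0.02,0.2,0],
    [0.001,-0.001,0.04,0.2,0],
    [0.001,-0.001,0.055,0.2,0],
    [0.001,-0.001,0.07,0.2,0],
    [0.001,-0.001,0.08,0.2,0],
  ],
)

```text
t: 4.95
ee_pos: [0.5497, 0.185, 0.0591]
tcp_rot: [-0.027, 1.0, 0.0, -0.0]
ft_force: [0.7, -0.1, 1.2]
grip_width: 0.0855
```

>>> servo_tool(
  increments=[
    [0,0,0,0,0],
    [0,0,0,0,0.1],
    [0,0,0,0,0.15],
    [0,0,0,0,0.2],
    [0,0,0,0,0.25],
  ],
)

```text
t: 5.37
ee_pos: [0.5505, 0.1835, 0.0611]
tcp_rot: [-0.026, 1.0, 0.0, 0.001]
ft_force: [0.1, 0.6, 1.1]
grip_width: 0.0644
```

>>> servo_tool(
  increments=[
    [0,0,0,0,0.3],
    [0,0,0,0,0.35],
  ],
)

```text
t: 5.53
ee_pos: [0.5505, 0.1833, 0.0609]
tcp_rot: [-0.026, 1.0, 0.0, 0.001]
ft_force: [-0.4, 0.7, 0.8]
grip_width: 0.0555
```

>>> servo_tool(
  increments=[
    [0,0,0,0,0.4],
    [0,0,0,0,0.45],
  ],
)

```text
t: 5.7
ee_pos: [0.5502, 0.1832, 0.0605]
tcp_rot: [-0.026, 1.0, 0.0, 0.0]
ft_force: [0.4, -0.2, 1.0]
grip_width: 0.0466
```

>>> servo_tool(
  increments=[
    [0,0,0,0,0.5],
    [0,0,0,0,0.55],
  ],
)

```text
t: 5.87
ee_pos: [0.5501, 0.1832, 0.0603]
tcp_rot: [-0.026, 1.0, 0.0, 0.0]
ft_force: [0.7, -0.0, 0.6]
grip_width: 0.0382
```

>>> servo_tool(
  increments=[
    [0,0,0,0,0.6],
    [0,0,0,0,0.65],
  ],
)

```text
t: 6.03
ee_pos: [0.55, 0.1832, 0.0602]
tcp_rot: [-0.026, 1.0, -0.0, -0.0]
ft_force: [-0.5, -0.5, 0.0]
grip_width: 0.0305
```

>>> servo_tool(
  increments=[
    [0,0,0,0,0.7],
    [0,0,0,0,0.75],
  ],
)

```text
t: 6.2
ee_pos: [0.55, 0.1832, 0.0602]
tcp_rot: [-0.026, 1.0, -0.0, -0.0]
ft_force: [0.8, 0.0, 0.9]
grip_width: 0.0214
```

>>> servo_tool(
  increments=[
    [0,0,0,0,0.8],
    [0,0,0,0,0.9],
    [0,0,0,0,0.9],
  ],
)

```text
t: 6.45
ee_pos: [0.5501, 0.1843, 0.0605]
tcp_rot: [-0.027, 1.0, 0.001, 0.0]
ft_force: [0.5, 4.7, 1.1]
grip_width: 0.0157
```

Gripped at 15.7 mm, which matches the post. I'll firm up the grip and lift.

>>> servo_tool(
  increments=[
    [0,0,0,0,1],
    [0,0,0,0,1],
    [0,0,-0.005,0,1],
    [0,0,-0.01,0,1],
    [0,0,-0.015,0,1],
  ],
  newtons=70,
)

```text
t: 6.87
ee_pos: [0.5487, 0.1817, 0.0744]
tcp_rot: [-0.026, 1.0, -0.001, -0.002]
ft_force: [-1.8, -0.1, -7.4]
grip_width: 0.014
```

>>> servo_tool(
  increments=[
    [0,0,-0.008,0,1],
    [0,0,-0.016,0,1],
    [0,0,-0.024,0,1],
    [0,0,-0.032,0,1],
    [0,0,-0.04,0,1],
  ],
)

```text
t: 7.28
ee_pos: [0.5499, 0.183, 0.1159]
tcp_rot: [-0.026, 1.0, -0.0, -0.0]
ft_force: [-2.6, -0.0, -18.3]
grip_width: 0.0142
```

>>> servo_tool(
  increments=[
    [0,0,-0.008,0,1],
    [0,0,-0.016,0,1],
    [0,0,-0.024,0,1],
    [0,0,-0.032,0,1],
    [0,0,-0.04,0,1],
  ],
)

```text
t: 7.7
ee_pos: [0.5514, 0.1836, 0.1572]
tcp_rot: [-0.026, 1.0, 0.001, 0.002]
ft_force: [0.2, 0.1, -6.1]
grip_width: 0.0143
```

>>> servo_tool(
  increments=[
    [0,0,-0.01,0,1],
    [0,0,-0.025,0,1],
    [0,0,-0.045,0,1],
    [0,0,-0.055,0,1],
    [0,0,-0.055,0,1],
  ],
)

```text
t: 8.12
ee_pos: [0.5519, 0.1838, 0.2137]
tcp_rot: [-0.026, 1.0, 0.001, 0.003]
ft_force: [0.6, 0.2, -6.7]
grip_width: 0.0142
```

```bash
python3 -c "
from h import *
goto(.5429,-.2231,.21,14.5)
im,i=grab('wrist','w2.png'); im2,i=grab('scene','s2.png')
cv2.imwrite('pics/ws2.png',np.hstack([im[...,::-1][:,:],im2[...,::-1][90:,300:560][:330]. copy() if 0 else cv2.resize(im2[...,::-1][100:310,300:540],(240,420))]))"
```

```text
t 8.1167 pos [0.5519 0.1838 0.2137] tilt [ 0.0055  0.0023 -1.    ] F [ 0.57  0.17 -6.74] w 0.0142
shift [ 0.0302 -0.4059  0.0026] roll -11.52 q7 1.25
```

View pics/ws2.png

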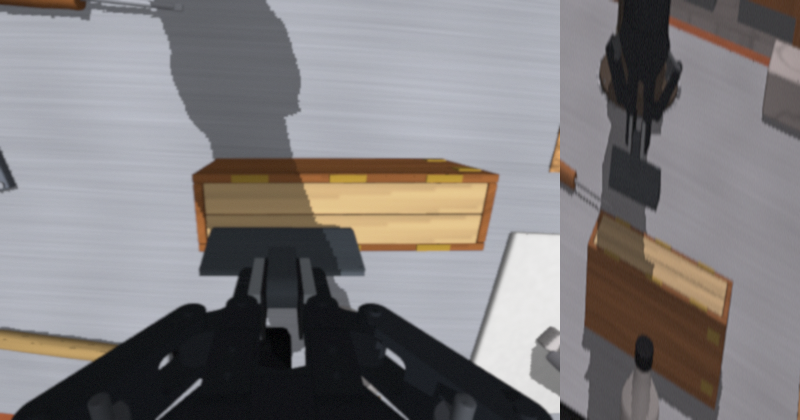

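The weight is held level by its post and both flaps are shut again. Next I'll carry it to the stand.

>>> servo_tool(
  increments=[
    [0.001,-0.015,0,-1,1],
    [0.004,-0.042,0,-3,1],
    [0.006,-0.072,0,-5,1],
    [0.008,-0.102,0,-7,1],
    [0.01,-0.132,0,-8,1],
  ],
)

```text
t: 8.63
ee_pos: [0.546, 0.0496, 0.2089]
tcp_rot: [-0.097, 0.995, -0.0, -0.001]
ft_force: [0.5, -0.1, -5.7]
grip_width: 0.0142
```

```bash
python3 -c "
from h import *
goto(.5429,-.2231,.21,14.5)"
```

```text
t 8.6333 pos [0.546  0.0496 0.2089] tilt [-2.1e-03 -5.0e-04 -1.0e+00] F [ 0.55 -0.11 -5.67] w 0.0142
shift [ 0.0557 -0.2669 -0.001 ] roll -3.36 q7 1.63
```

>>> servo_tool(
  increments=[
    [0.006,-0.03,0,-1,1],
    [0.0125,-0.06,0,-2,1],
    [0.019,-0.09,0,-3,1],
    [0.025,-0.12,0,-3.4,1],
    [0.031,-0.15,0,-3.4,1],
  ],
)

```text
t: 9.05
ee_pos: [0.5442, -0.1037, 0.209]
tcp_rot: [-0.126, 0.992, 0.0, -0.001]
ft_force: [1.1, -0.2, -6.8]
grip_width: 0.0141
```

```bash
python3 -c "
from h import *
goto(.5429,-.2231,.21,14.5)"
```

```text
t 9.05 pos [ 0.5442 -0.1037  0.209 ] tilt [-2.e-03  1.e-04 -1.e+00] F [ 1.13 -0.25 -6.83] w 0.0141
shift [ 0.031  -0.1153 -0.001 ] roll -0.07 q7 1.98
```

>>> servo_tool(
  increments=[
    [0.008,-0.03,0,0,1],
    [0.016,-0.06,0,0,1],
    [0.0235,-0.088,0,0,1],
    [0.0285,-0.107,0,0,1],
    [0.0305,-0.114,0,0,1],
  ],
)

```text
t: 9.47
ee_pos: [0.5424, -0.2247, 0.2089]
tcp_rot: [-0.123, 0.992, -0.001, -0.001]
ft_force: [-0.5, -0.1, -5.6]
grip_width: 0.0142
```

>>> servo_tool(
  increments=[
    [0,0,0,0,1],
    [0,0,0.01,0,1],
    [0,0,0.03,0,1],
    [0,0,0.04,0,1],
    [0,0,0.04,0,1],
  ],
)

```text
t: 9.88
ee_pos: [0.5423, -0.2176, 0.1668]
tcp_rot: [-0.127, 0.992, 0.002, -0.003]
ft_force: [-0.2, 0.7, -6.1]
grip_width: 0.0143
```

>>> servo_tool(
  increments=[
    [0,0,0,0,1],
    [0,0,0,0,1],
    [0,0,0,0,1],
  ],
)

```text
t: 10.13
ee_pos: [0.5446, -0.2201, 0.1711]
tcp_rot: [-0.126, 0.992, -0.0, 0.001]
ft_force: [0.0, -0.3, -6.9]
grip_width: 0.0139
```

Run:
```python
from h import *
goto(.5429,-.2231,.12,14.5)
im,i=grab('wrist','w3.png'); goto(.5429,-.2231,.12,14.5); print(i['xyz'],i['attitude'])
im2,i2=grab('scene','s3.png')
cv2.imwrite('pics/ws3.png',np.hstack([im[...,::-1],cv2.resize(im2[...,::-1][130:250,140:260],(240,420))]))
```

```text
t 10.1333 pos [ 0.5446 -0.2201  0.1711] tilt [ 1.4e-03 -3.0e-04 -1.0e+00] F [ 0.03 -0.3  -6.9 ] w 0.0139
shift [ 0.0025 -0.0024  0.0511] roll -0.08 q7 2.22
t 10.1833 pos [ 0.5446 -0.2202  0.1712] tilt [ 1.5e-03 -4.0e-04 -1.0e+00] F [ 0.14 -0.08 -5.31] w 0.0144
shift [ 0.0024 -0.0023  0.0512] roll -0.09 q7 2.22
[ 0.46996191 -0.239685    0.30304373] [0.60544762 0.78075701 0.12215039 0.09450368]
```

View pics/ws3.png

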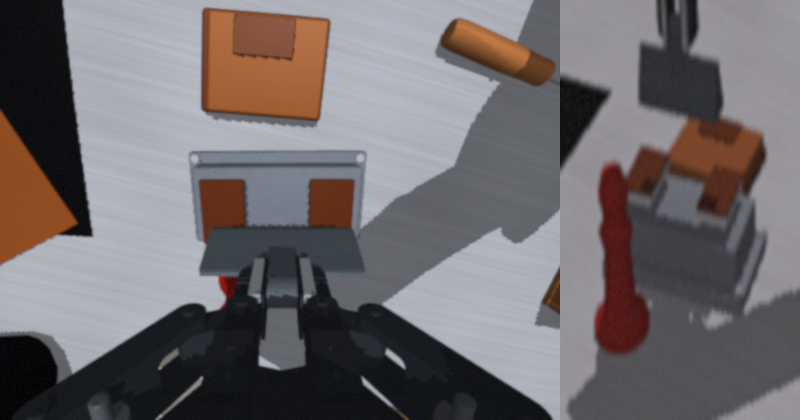

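The wrist view shows the pads' near edge at row 180, spanning columns 200–245 and 309–354. The bar sits above and parallel to the stand. I'll check the stand centre.

Run:
```python
from h import *
i=viewer.camera_info('wrist')
w=ray2plane(i,[(200,180),(245,180),(309,179),(354,179)],.063)[:,:2]
d=w[3]-w[0]; a=np.arctan2(-d[0],d[1]); print(w.round(4),np.degrees(a),np.linalg.norm(d))
print(w.mean(0)+.028*np.array([np.cos(a),np.sin(a)]))
goto(.5425,-.2228,.12,14.5)
```

```text
[[ 0.5319 -0.2916]
 [ 0.523  -0.2564]
 [ 0.5094 -0.2069]
 [ 0.5004 -0.1719]] 14.762527798531602 0.12374501812209944
[ 0.54326376 -0.22458502]
t 10.2333 pos [ 0.5445 -0.2203  0.1711] tilt [ 1.4e-03 -3.0e-04 -1.0e+00] F [-0.06  0.01 -6.84] w 0.0144
shift [ 0.0026 -0.0019  0.0511] roll -0.1 q7 2.22
```

>>> servo_tool(
  increments=[
    [0.001,-0.003,0.01,0,1],
    [0.0022,-0.003,0.022,0,1],
    [0.0022,-0.003,0.034,0,1],
    [0.0022,-0.003,0.042,0,1],
    [0.0022,-0.003,0.047,0,1],
  ],
)

```text
t: 10.65
ee_pos: [0.5419, -0.2235, 0.1216]
tcp_rot: [-0.125, 0.992, 0.0, -0.001]
ft_force: [-0.1, 0.4, -6.0]
grip_width: 0.0145
```

>>> servo_tool(
  increments=[
    [0,0,0,0,1],
    [0,0,0.0,0,1],
    [0,0,0.002,0,1],
    [0,0,0.004,0,1],
    [0,0,0.006,0,1],
  ],
)

```text
t: 11.07
ee_pos: [0.5429, -0.2238, 0.1176]
tcp_rot: [-0.125, 0.992, -0.0, 0.0]
ft_force: [0.2, -0.8, -6.3]
grip_width: 0.0144
```

>>> servo_tool(
  increments=[
    [0,0,0.0015,0,1],
    [0,0,0.003,0,1],
    [0,0,0.003,0,1],
  ],
)

```text
t: 11.32
ee_pos: [0.5427, -0.2237, 0.1143]
tcp_rot: [-0.125, 0.992, -0.0, 0.0]
ft_force: [-0.2, 0.3, -4.3]
grip_width: 0.0142
```

```bash
python3 -c "
from h import *
goto(.543,-.2238,.107,14.6)"
```

```text
t 11.3167 pos [ 0.5427 -0.2237  0.1143] tilt [ 2.e-04 -0.e+00 -1.e+00] F [-0.2   0.28 -4.3 ] w 0.0142
shift [-0.0003 -0.0002  0.0073] roll -0.2 q7 2.24
```

Contact began near 0.115 m, as expected. I'll press down gently in 1–2 mm steps.

>>> servo_tool(
  increments=[
    [0,0,0.0015,0,1],
    [0,0,0.003,0,1],
    [0,0,0.004,0,1],
  ],
)

```text
t: 11.57
ee_pos: [0.5427, -0.2238, 0.1103]
tcp_rot: [-0.125, 0.992, -0.0, 0.0]
ft_force: [0.1, 0.2, -3.2]
grip_width: 0.0143
```

>>> servo_tool(
  increments=[
    [0,0,0.001,0,1],
    [0,0,0.002,0,1],
    [0,0,0.002,0,1],
  ],
)

```text
t: 11.82
ee_pos: [0.5427, -0.2237, 0.1082]
tcp_rot: [-0.125, 0.992, -0.0, 0.0]
ft_force: [-0.3, -0.4, -3.3]
grip_width: 0.0141
```

>>> servo_tool(
  increments=[
    [0,0,0.001,0,1],
    [0,0,0.002,0,1],
    [0,0,0.002,0,1],
  ],
)

```text
t: 12.07
ee_pos: [0.5428, -0.2237, 0.1075]
tcp_rot: [-0.125, 0.992, 0.0, 0.0]
ft_force: [-4.0, 2.4, 8.2]
grip_width: 0.0144
```

Both pads have bottomed out, with the force rising to +8 N. I'll ease off, release and withdraw.

>>> servo_tool(
  increments=[
    [0,0,-0.001,0,1],
    [0,0,-0.001,0,0.78],
    [0,0,-0.001,0,0.7],
    [0,0,-0.001,0,0.6],
    [0,0,-0.001,0,0.6],
  ],
  newtons=20,
)

```text
t: 12.48
ee_pos: [0.5428, -0.2239, 0.1073]
tcp_rot: [-0.125, 0.992, -0.0, 0.0]
ft_force: [0.7, -1.0, -0.4]
grip_width: 0.0342
```

>>> servo_tool(
  increments=[
    [0,0,-0.005,0,0.6],
    [0,0,-0.015,0,0.6],
    [0,0,-0.03,0,0.6],
    [0,0,-0.05,0,0.6],
    [0,0,-0.08,0,0.6],
  ],
)

```text
t: 12.9
ee_pos: [0.5415, -0.2233, 0.1871]
tcp_rot: [-0.125, 0.992, 0.001, -0.001]
ft_force: [1.1, 0.0, 0.2]
grip_width: 0.0341
```

>>> servo_tool(
  increments=[
    [0,0,-0.02,0,0.6],
    [0,0,-0.03,0,0.6],
    [0,0,-0.03,0,0.6],
    [0,0,-0.03,0,0.6],
  ],
)

```text
t: 13.23
ee_pos: [0.5426, -0.2237, 0.2174]
tcp_rot: [-0.125, 0.992, -0.0, 0.0]
ft_force: [-0.9, 0.1, -0.6]
grip_width: 0.0342
```

Run:
```python
from h import *
goto(.543,-.2238,.107,14.6)
im,i=grab('wrist','w4.png'); im2,i2=grab('scene','s4.png')
cv2.imwrite('pics/ws4.png',np.hstack([cv2.resize(im[...,::-1],(400,300)),cv2.resize(im2[...,::-1][140:260,140:300],(400,300))]))
```

```text
t 13.2333 pos [ 0.5426 -0.2237  0.2174] tilt [ 7.e-04 -1.e-04 -1.e+00] F [-0.91  0.15 -0.61] w 0.0342
shift [-0.0003 -0.0002  0.1104] roll -0.2 q7 2.21
```

View pics/ws4.png

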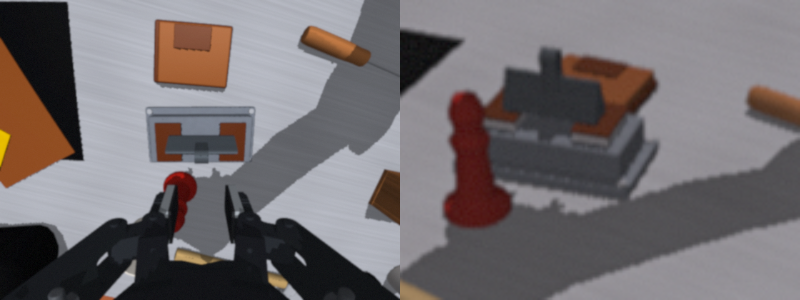

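View pics/s4.png

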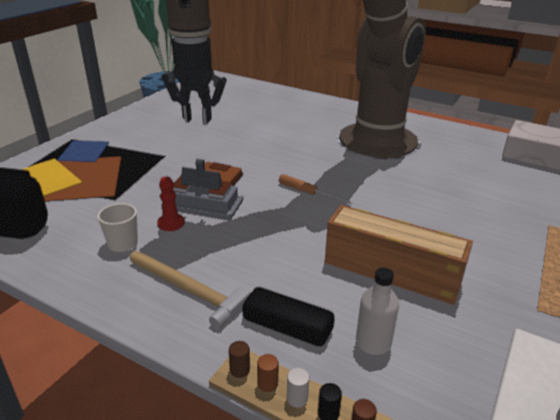

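The weight stands level across both pads with the pads down. The flaps are shut (around (400,232)), nothing else has moved, and the hand is clear. I'm handing the job in.

```bash
python3 -c "
from station import robot
print(robot.job_done(), robot.state()['t'])"
```

```text
the job is handed in; nothing more can be done
the job is handed in; nothing more can be done
```

The steel weight is laid across both pads of the gluing stand and the job is handed in; I let go with the arm clear at about 13 s on the robot's clock. `job_done()` gives no verdict, so I don't have the official result.

- **Finding it:** I reached through the flaps and felt the +y side first, where the fingers closed on nothing. On the −y side they met the grip post at about 15.7 mm.
- **Lifting and placing:** The lift peaked at about 18 N as the weight passed the flaps. I turned it to the stand's 14.6° and lowered it in 1–2 mm steps until the pads bottomed, at about +8 N. Then I opened the fingers and withdrew.
- **Last checks:** The final pictures show the bar level across both pads. The pads look down, both flaps are shut, and nothing else appears moved. The wrist force was back to noise level. I couldn't read the pad and flap joints directly, so their states rest on the pictures and on feeling the pads bottom out.
- **Disagreement:** One wrist-camera box measurement was about 8 mm off the top-camera one because the arm was still settling, so I used the top-camera value.

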